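# Tip a slide carrier out of its nest and stand it on the viewing rest

### The job

The black slide carrier sits flush in the blue nest with no room for fingers: press down on its end beside the nest's yellow mark (the end away from the white label) until the label end tips up and it stays tipped by itself, then let go of it. Then pick it up and set it down, without dropping it, leaning flat against the sloped white panel of the viewing rest: short end on the middle of the ledge, glass side facing out, white label at the top. Leave everything else on the bench where it is.

Things in the scene. Friction and masses are not known exactly. Their poses are not given: they have to be found in the camera images.
- nest: Blue block, 136 x 82 x 46 mm high, fixed to the bench. Origin: centre of its underside; x towards the carrier's label end, z up. Pocket x -54 to +52, y -27 to +27 mm. Its floor is flat, 30 mm above the bench, for x > -2 mm (ridge there); towards -x it ramps down at 30 degrees. Yellow mark on top of the -x end wall.
- nest_ridge (a point): Middle of the ridge across the pocket floor, x = -2 mm, 30 mm above the bench. Pressed lightly (about 1 N) on its -x half, the carrier rocks over this ridge; past 15 degrees it goes over by itself and stays lying on the 30-degree ramp, the underside of its +x end then about 10 mm above the nest's top.
- nest_press (a point): Good place to press: on the carrier's top at x = -36 mm from the nest's origin, level with the nest's top (46 mm). A 22 mm wide tip pressed straight down here ends about 11 mm below the nest's top when the carrier lies on the ramp.
- carrier_mid (a point): Centre of the slide carrier: loose black plate 100 (x) x 50 (y) x 16 mm (z), about 0.12 kg, green-tinted glass slide with a red spot inlaid in its +z face, white label near its +x end. Starts flat in the nest, 38 mm above the bench, its centre over the nest's origin, top flush with the nest's, axes along the nest's.
- carrier: The same carrier; origin at the centre of its underside, 8 mm below its centre, same axes.
- rest: Viewing rest, fixed: grey foot 130 x 90 x 12 mm; white panel 36 mm wide, 110 mm long, 60 degrees from level, rising towards +x; dark ledge 66 mm wide, square to the panel, 26 mm deep. Origin: centre of the foot's underside, z up. Carrier centre when seated: x -2, y 0, z 82 mm. Fingers on the carrier's long sides pass beside the panel.
- rest_seat (a point): Middle of the inner corner where the panel's face meets the ledge: x = -20, z = 35 mm from the rest's origin, axes as the rest's. Up the panel is (cos 60, 0, sin 60), out of its face is (-sin 60, 0, cos 60).
- oil: Bystander: amber bottle, 32 mm diameter, 65 mm high. Origin: centre of underside.
- stain: Bystander: white bottle, 40 mm diameter, 85 mm high. Origin: centre of underside.
- beaker: Bystander: glass beaker, 60 mm diameter, 80 mm high. Origin: centre of underside.
- dish: Bystander: flat round dish, 60 mm diameter, 14 mm high. Origin: centre of underside.
- slidebox: Bystander: blue and grey slide box, 91 x 61 x 32 mm high. Origin: centre of underside.
- timer: Bystander: white timer, 50 x 70 x 18 mm high, lying flat. Origin: centre of underside.
Not all that is in view belongs to the job. Of the things that look like the rest, take the one that is farthest to the robot's right at the start.

How it is judged:
By the outcome, as a careful person would: the job done as asked, in the order asked, and still so for the second after the job is handed in, with the robot touching nothing.
It also fails if it takes over 48 s, if anything falls off the work surface, if the arm or the gripper's body presses on something with over 40 N, if the wrist force passes 120 N, or if a joint passes its speed limit or range.

### The arm

A 6-joint arm with a two-finger parallel gripper is mounted at the origin on the work surface. World frame = base frame: x ahead of the robot, y to its left, z up, the work surface at z = 0. Lengths are in m, angles in rad, forces in N, time in s.
With the tool pointing down it reaches from about 0.25 to 0.775 m from the base axis. Payload 4 kg.
Tool frame: the origin (TCP) lies at the very end of the fingers, on their centre line; the grasp point (between the pads) lies 19 mm behind it; z points along the fingers, y is the direction in which the jaws open and shut (so a half turn about z gives the same grasp; the last joint's range is limited). The gripper opens to 94 mm and grips with 3 to 60 N. Pads are 16 mm wide; open, the fingers measure 119 mm over their backs; the gripper's body (75 mm by 177 mm) begins 78 mm behind the grasp point.
Start: joints at [-1.264, 0.087, 1.371, -0, 1.684, -0.103], TCP at [0.219, -0.504, 0.206] pointing down, gripper open.
Joint ranges: [-3.1, 3.1], [-0.76, 2.03], [0.27, 2.55], [-1.08, 4.22], [0.17, 2.65], [-2.57, 2.57]. Speed limits (rad/s): [2.79, 2.79, 3.14, 3.14, 3.14, 3.14].

### API

Orientations are given as a unit quaternion [w, x, y, z].
In Python, from plant import arm gives the robot as it stands. The module is installed in compiled form; this text tells all that it offers.
- The arm moves only by the shell command python3 -m handwheel 'ROWS'. ROWS is JSON, a list that holds one entry, the list of rows, each a list of 7 numbers: the shift along the tool's x, y, z in cm, then the turn, a rotation vector about the tool's x, y, z in degrees, then the opening, from -1 (shut) to 1 (fully open). A call has 1 to 5 rows; each row shifts and turns the commanded pose from where the row before left it, along the tool's axes as they then stand; what a row does not reach is not made up. A row lasts 1/8 s, in which the tool goes at most 62.5 mm and 10.7 degrees, less where a joint would pass 70% of its speed; a pose out of reach is approached as far as the arm can. A call with a gripper value outside its range is refused whole. The fingers move at their own pace and stop on an object; the grip force is fixed at half the most. Time passes only in rows, so rows that do not move let the fingers close. It gives the time, the measured TCP pose, the force and the opening at its end, in the units of the state.
- arm.sense(): the state, without advancing time (a new reading comes with each control period).
- arm.snapshot(name): name is "scene" or "top" or "wrist"; returns a dict with "image" (480x640x3 uint8, red, green, blue), "depth" (480x640 float32, m along the optical axis (not along the pixel's ray), 0 where there is no reading), "intrinsics" (3x3 intrinsics, pixels), "D" ([k1, k2, p1, p2, k3] as OpenCV has them; the pictures are not rectified), "rvec" (rotation vector, rad) and "tvec" (3), from world to camera coordinates, as OpenCV has them; the wrist camera has in their place "tool_from_camera" (4x4, takes a point from camera to tool coordinates, whose origin is the TCP and whose axes are the flange's). Camera axes: x right, y down, z forward; pixel columns grow to the right and rows downward; lengths in m; the calibration is good to about 2 mm. A picture is of the moment at which its call begins: read the wrist's pose just before it.
- arm.job_done(): hands the job in, once; it reports no verdict.
The state is a dict: "t": time; "qpos": joint angles; "joint_velocities": joint speeds; "tau": joint torques, N m; "tool_pos": TCP position; "eef_rot": TCP orientation; "wrist_force": force on the tool from outside, world axes, zero at the start; "ft_torque": the same for the moment, N m; "opening": finger opening in m.
Only numpy, scipy, OpenCV 4.12 (cv2) and the standard library are available. Lean on these libraries where they do the work, as an engineer would, in place of code of your own. Each camera call takes 0.05 s, during which the arm holds its last target. There are 200 camera calls.

## Working session

There is one attempt and no reset: what is moved stays moved. The work goes in short steps, Python scripts to look and compute and a shell command to move; the robot and the scene stay as the last step left them, time stands still between calls to the robot, and variables do not carry over. Pictures are saved under pics/ and viewed, about 8 in all and at most 12, crops included, and the job is handed in when it is done.

```bash
mkdir -p pics && cat > h.py <<'E'
import numpy as np, cv2
from plant import arm
from scipy.spatial.transform import Rotation as R
def save(s,n,box=None,k=1):
    im=s["image"]
    if box: a,b,c,d=box; im=im[b:d,a:c]
    im=cv2.resize(im,None,fx=k,fy=k,interpolation=cv2.INTER_CUBIC)
    cv2.imwrite(f"pics/{n}.png",im[...,::-1])
def pt(s,u,v,z=None,T=None):
    """world point of pixel: by depth (z None) or on plane height z. T: world_from_cam for wrist"""
    x,y=cv2.undistortPoints(np.array([[[u,v]]],float),s["intrinsics"],s["D"])[0,0]
    if T is None:
        Rm=cv2.Rodrigues(s["rvec"])[0]; t=np.ravel(s["tvec"]); Rw=Rm.T; o=-Rm.T@t
    else: Rw=T[:3,:3]; o=T[:3,3]
    d=Rw@np.array([x,y,1.])
    lam=float(s["depth"][int(round(v)),int(round(u))]) if z is None else (z-o[2])/d[2]
    return o+lam*d
def tool(st):
    T=np.eye(4); q=np.array(st["eef_rot"]); T[:3,:3]=R.from_quat(q[[1,2,3,0]]).as_matrix(); T[:3,3]=st["tool_pos"]; return T
def wrist():
    st=arm.sense(); s=arm.snapshot("wrist"); return s,tool(st)@np.array(s["tool_from_camera"])
E
python3 - <<'E'
from h import *
import pickle
st=arm.sense(); print(st)
for n in("scene","top"):
    s=arm.snapshot(n); save(s,n+"0"); pickle.dump(s,open(n+"0.pkl","wb"))
    print(n,s["intrinsics"],s["rvec"],s["tvec"])
E
```

```text
{'t': 0.0, 'qpos': array([-1.26412031e+00,  8.79230782e-02,  1.37221401e+00, -2.14920873e-05,
        1.68359323e+00, -1.03092209e-01]), 'joint_velocities': array([ 1.31931805e-05, -8.73558780e-04,  3.21695410e-06, -2.24499026e-03,
        7.39628713e-04,  1.45157149e-03]), 'tau': array([ 6.14008623e-04, -3.40179241e+01, -3.02427149e+01,  7.17027392e-02,
        3.27562506e-02, -1.72923042e-04]), 'tool_pos': array([ 0.21894799, -0.5039556 ,  0.20434204]), 'eef_rot': array([-1.06221643e-03,  9.79084253e-01,  2.03452408e-01, -1.19234643e-04]), 'wrist_force': array([0.36717486, 0.60164223, 0.4794676 ]), 'ft_torque': array([0.01767633, 0.04728121, 0.0308561 ]), 'opening': 0.09393906386776289}
scene [[466.41046084   0.         319.92257553]
 [  0.         466.41046084 242.44800626]
 [  0.           0.           1.        ]] [ 2.0471986  0.8426764 -0.4626733] [-0.35667013 -0.13820777  1.36131871]
top [[577.58654571   0.         323.29815208]
 [  0.         577.58654571 237.21320683]
 [  0.           0.           1.        ]] [ 2.21105371 -2.21149636  0.07577968] [-0.01453534  0.4913933   1.21181531]
```

View pics/top0.png

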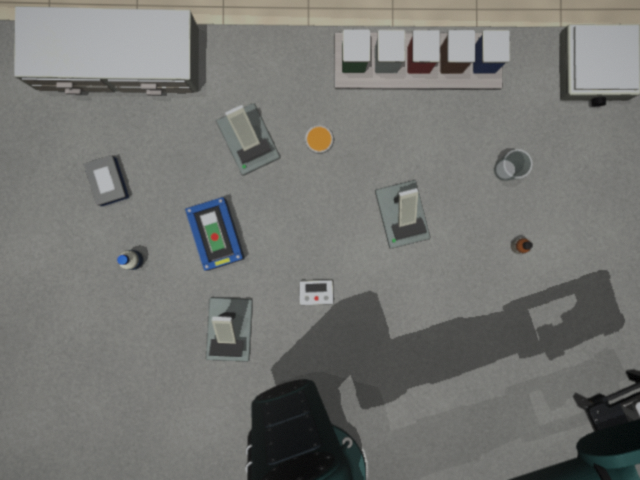

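View pics/scene0.png

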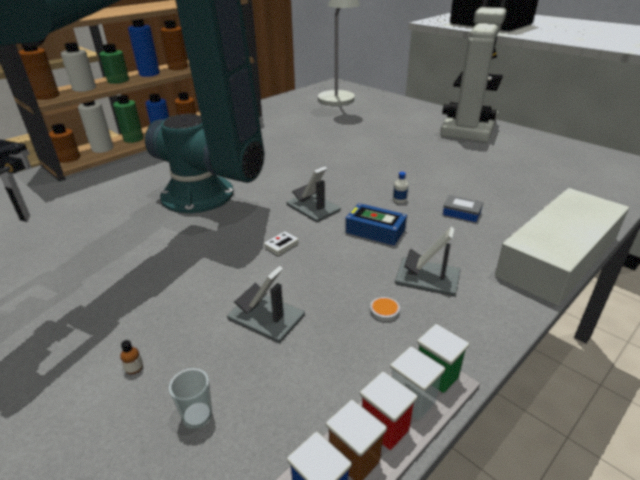

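Top view: there are three rests, at (248,138), (403,213) and (229,329). Image right is the robot's right, so the one at (403,213) fits. The nest is at (215,234), with its yellow mark at (222,262) and the label at (208,218). Next I'll confirm both in an enlarged crop.

```bash
python3 - <<'E'
from h import *
import pickle
s=pickle.load(open("top0.pkl","rb"))
im=s["image"]
a=cv2.resize(im[190:275,180:250],None,fx=5.6,fy=5.6,interpolation=cv2.INTER_CUBIC)
b=cv2.resize(im[170:255,368:438],None,fx=5.6,fy=5.6,interpolation=cv2.INTER_CUBIC)
cv2.imwrite("pics/crop0.png",np.hstack([a,b])[...,::-1])
for u,v in[(215,234),(403,213),(248,138),(229,329)]: print((u,v),pt(s,u,v,0.03),pt(s,u,v))
E
```

```text
(215, 234) [0.49714273 0.21029813 0.03      ] [0.49621549 0.2072519  0.04881012]
(403, 213) [ 0.5413457  -0.18108785  0.03      ] [ 0.53732768 -0.1734488   0.076686  ]
(248, 138) [0.69797434 0.14304395 0.03      ] [0.69027497 0.13927172 0.06558669]
(229, 329) [0.30148557 0.18002659 0.03      ] [0.30959927 0.17024644 0.10151071]
```

View pics/crop0.png

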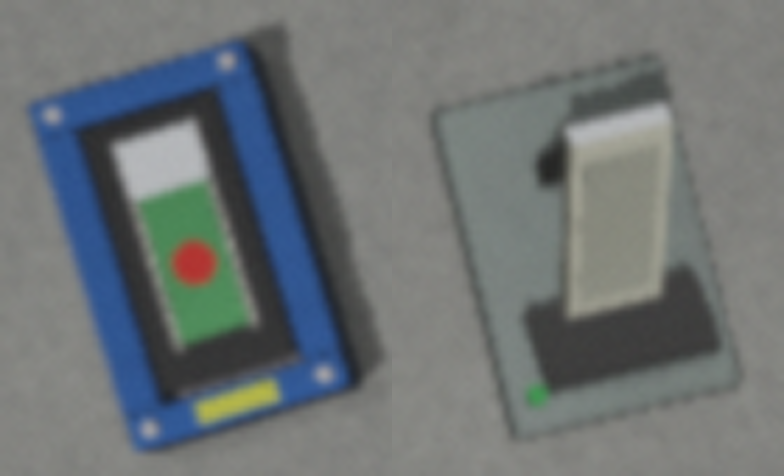

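The crop confirms both. The nest's top corners are at crop (32,105), (243,42), (355,385) and (138,450), with the yellow mark at (237,401) on the robot side. The chosen rest's foot corners are at (435,110), (660,55), (742,385) and (512,437), with its ledge on the robot side.

```bash
python3 - <<'E'
from h import *
import pickle
s=pickle.load(open("top0.pkl","rb"))
def fit(P,off,z,L,W):
    # P: corners +x left, +x right, -x right, -x left
    p=np.array([pt(s,(x-off[2])/5.6+off[0],y/5.6+off[1],z) for x,y in P])
    c=p.mean(0); dx=(p[0]+p[1]-p[2]-p[3])/2; dy=(p[0]+p[3]-p[1]-p[2])/2
    print(c,np.linalg.norm(dx),np.linalg.norm(dy),"yaw",np.degrees(np.arctan2(dx[1],dx[0])),np.degrees(np.arctan2(-dy[0],dy[1])))
fit([(32,105),(243,42),(355,385),(138,450)],(180,190,0),.046,.136,.082)
fit([(435,110),(660,55),(742,385),(512,437)],(368,170,392),.012,.13,.09)
T=tool(arm.sense());print(T.round(3))
E
```

```text
[0.49680391 0.20908906 0.046     ] 0.1320351089672011 0.0808539006920028 yaw 17.833753069576083 16.84514304308057
[ 0.54075099 -0.18371513  0.012     ] 0.12831999763766075 0.0889899510526307 yaw 13.257830027388541 13.269642721807925
[[ 0.917  0.398 -0.001  0.219]
 [ 0.398 -0.917  0.002 -0.504]
 [ 0.    -0.002 -1.     0.204]
 [ 0.     0.     0.     1.   ]]
```

```bash
python3 -m handwheel '[[[4.19,-4.56,0,0,0,0,-1],[4.19,-4.56,0,0,0,0,-1],[4.19,-4.56,0,0,0,0,-1],[4.19,-4.56,0,0,0,0,-1],[4.19,-4.56,0,0,0,0,-1]]]' && python3 -m handwheel '[[[4.19,-4.56,0,0,0,0,-1],[4.19,-4.56,0,0,0,0,-1],[4.19,-4.56,0,0,0,0,-1],[4.19,-4.56,0,0,0,0,-1],[4.19,-4.56,0,0,0,0,-1]]]' && python3 -m handwheel '[[[4.19,-4.56,0,0,0,0,-1],[4.19,-4.56,0,0,0,0,-1],[0,0,0,0,0,6.1,-1],[0,0,0,0,0,0,-1],[0,0,0,0,0,0,-1]]]'
python3 - <<'E'
from h import *
import pickle
s,Tc=wrist(); save(s,"w1"); pickle.dump((s,Tc),open("w1.pkl","wb"))
print(arm.sense()["qpos"]); T=tool(arm.sense()); print(T.round(4)); print(np.degrees(np.arctan2(T[1,0],T[0,0])))
E
```

```text
t: 0.72
tool_pos: [0.3205, -0.2099, 0.2051]
eef_rot: [-0.0, 0.979, 0.203, 0.0]
wrist_force: [0.3, 0.4, -0.1]
opening: 0.0476
t: 1.35
tool_pos: [0.4218, 0.0828, 0.2052]
eef_rot: [0.0, 0.979, 0.204, 0.0]
wrist_force: [0.2, -0.2, 1.1]
opening: 0.0005
t: 1.98
tool_pos: [0.4621, 0.1972, 0.2053]
eef_rot: [0.0, 0.988, 0.151, -0.0]
wrist_force: [0.3, -0.3, 0.4]
opening: 0.0006
[ 2.90226544e-01 -1.91497655e-02  1.48025769e+00 -1.48775508e-04
  1.68041005e+00  1.55772086e+00]
[[ 9.544e-01  2.987e-01  1.000e-04  4.622e-01]
 [ 2.987e-01 -9.544e-01 -1.000e-04  1.971e-01]
 [ 1.000e-04  1.000e-04 -1.000e+00  2.055e-01]
 [ 0.000e+00  0.000e+00  0.000e+00  1.000e+00]]
17.376992876228428
```

View pics/w1.png

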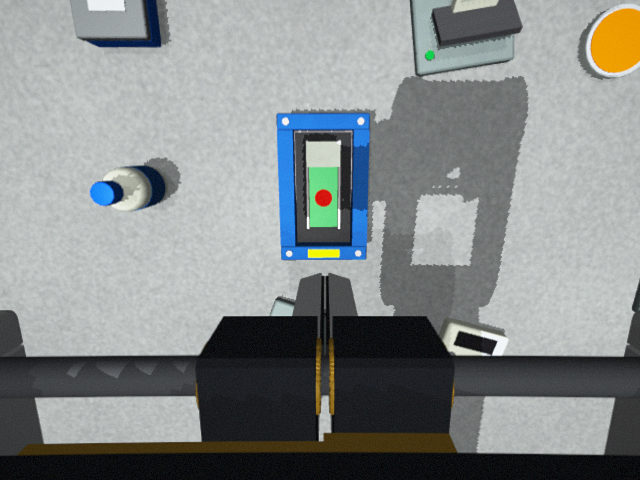

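Wrist view: the nest is square to the tool, with top corners at (277,114), (369,114), (367,259) and (281,259). The mark is at (323,254) and the carrier spans (295..352, 130..245).

```bash
python3 - <<'E'
from h import *
import pickle
s,Tc=pickle.load(open("w1.pkl","rb"))
for P in ([(277,113.5),(369.5,113.5),(367.5,259.5),(280.5,259.5)],[(285,121),(361,121),(358,253),(289,253)]):
    p=np.array([pt(s,u,v,.046,Tc) for u,v in P]); c=p.mean(0)
    dx=(p[0]+p[1]-p[2]-p[3])/2; dy=(p[0]+p[3]-p[1]-p[2])/2
    print(p.round(4).tolist(),c,np.linalg.norm(dx),np.linalg.norm(dy),np.degrees(np.arctan2(dx[1],dx[0])),np.degrees(np.arctan2(-dy[0],dy[1])))
print([pt(s,u,v,None,Tc).round(4).tolist() for u,v in[(285,121),(323,254),(323,198),(323,245),(323,131)]])
E
```

```text
[[0.5471, 0.2671, 0.046], [0.5712, 0.1899, 0.046], [0.4449, 0.1482, 0.046], [0.4199, 0.2282, 0.046]] [0.49576666 0.20833781 0.046     ] 0.13302979549431027 0.0823894390924429 17.626690552612317 17.367606543118118
[[0.5432, 0.2587, 0.046], [0.5631, 0.195, 0.046], [0.4483, 0.159, 0.046], [0.4285, 0.2222, 0.046]] [0.49580692 0.20871875 0.046     ] 0.12033331637687439 0.06652307939608722 17.534170748423392 17.367812557644527
[[0.5432, 0.2586, 0.0468], [0.4378, 0.1909, 0.0477], [0.4888, 0.2068, 0.0468], [0.4451, 0.1932, 0.0427], [0.5459, 0.2247, 0.031]]
```

```bash
python3 -m handwheel '[[[0,0,5,0,0,0,-1],[0,0,5,0,0,0,-1],[0,0,4.5,0,0,0,-1],[0,0,0.7,0,0,0,-1],[0,0,0,0,0,0,-1]]]' && python3 -m handwheel '[[[0,0,0.4,0,0,0,-1],[0,0,0.3,0,0,0,-1],[0,0,0.3,0,0,0,-1],[0,0,0.3,0,0,0,-1],[0,0,0,0,0,0,-1]]]'
```

```text
t: 2.65
tool_pos: [0.4629, 0.1974, 0.0546]
eef_rot: [-0.0, 0.989, 0.151, 0.001]
wrist_force: [0.4, 0.1, -0.5]
opening: 0.0004
t: 3.28
tool_pos: [0.462, 0.1977, 0.0401]
eef_rot: [0.0, 0.989, 0.151, -0.0]
wrist_force: [-0.3, 0.3, -0.0]
opening: 0.0007
```

```bash
python3 -m handwheel '[[[0,0,0.2,0,0,0,-1],[0,0,0.2,0,0,0,-1],[0,0,0.1,0,0,0,-1],[0,0,0,0,0,0,-1],[0,0,0,0,0,0,-1]]]'
python3 - <<'E'
from h import *
s=arm.snapshot("scene"); save(s,"s2",(310,170,450,275),5)
E
```

```text
t: 3.9
tool_pos: [0.4623, 0.1977, 0.0355]
eef_rot: [0.0, 0.989, 0.151, 0.0]
wrist_force: [-0.1, 0.6, 1.3]
opening: 0.0008
```

View pics/s2.png

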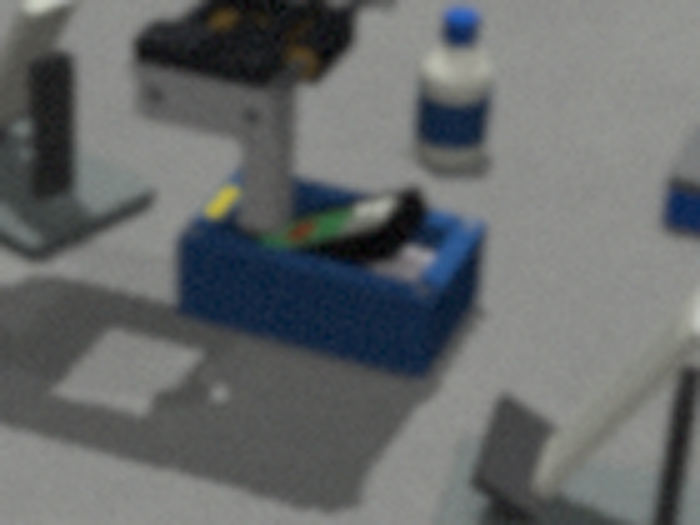

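The carrier is tipped: its label end (crop 400,205) stands above the nest and the force is about 1 N. I'll let go, rise, open the jaws above the label end and look.

```bash
python3 -m handwheel '[[[0,0,-0.5,0,0,0,-1],[0,0,-1,0,0,0,-1],[0,0,-5,0,0,0,-1],[0,0,-5,0,0,0,-1],[0,0,-3.5,0,0,0,-1]]]'
python3 - <<'E'
from h import *
import pickle
s,Tc=wrist(); save(s,"w3",(220,60,420,280),2.7); pickle.dump((s,Tc),open("w3.pkl","wb"))
E
```

```text
t: 4.58
tool_pos: [0.4631, 0.198, 0.1893]
eef_rot: [-0.0, 0.989, 0.151, 0.002]
wrist_force: [-0.1, 1.0, 0.0]
opening: 0.0004
```

View pics/w3.png

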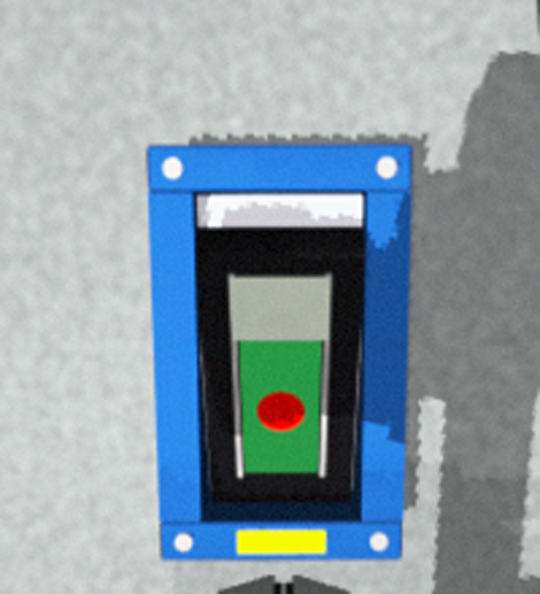

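It stays tipped by itself, label end up, with the carrier at crop (200..362, 228..500). Next I'll check its slope by depth and work out the grasp.

```bash
python3 - <<'E'
from h import *
import pickle
s,Tc=pickle.load(open("w3.pkl","rb"))
a=np.radians(17.45);ex=np.array([np.cos(a),np.sin(a)]);ey=np.array([-ex[1],ex[0]]);o=np.array([.496,.2086])
def nest(u,v):
    p=pt(s,u/2.7+220,v/2.7+60,None,Tc); d=p[:2]-o; return (1000*np.array([d@ex,d@ey,p[2]])).round(1)
for q in [(280,245),(280,265),(280,310),(280,410),(280,480),(210,245),(352,245),(280,170),(175,350),(390,350)]: print(q,nest(*q))
T=tool(arm.sense());d=T[:2,3]-o;print("tool in nest",d@ex,d@ey,T[2,3])
E
```

```text
(280, 245) [36.5  0.  65.8]
(280, 265) [30.7  0.1 66.1]
(280, 310) [17.2  0.1 59.2]
(280, 410) [-16.7   0.2  40.9]
(280, 480) [-44.2   0.3  25.8]
(210, 245) [36.6 21.  64. ]
(352, 245) [ 36.5 -21.4  65.7]
(280, 170) [59.2  0.  46.5]
(175, 350) [ 3.8 34.3 46. ]
(390, 350) [  3.7 -35.5  47. ]
tool in nest -0.03225050563909552 -0.00028589558431334834 0.19431212929158587
```

```bash
python3 -m handwheel '[[[3.1,0,0,0,0,0,1],[3.1,0,0,0,0,0,1],[0,0,0,0,0,0,1],[0,0,0,0,0,0,1],[0,0,0,0,0,0,1]]]' && python3 -m handwheel '[[[0,0,0,0,0,0,1],[0,0,0,0,0,0,1],[0,0,0,0,0,0,1],[0,0,0,0,0,0,1],[0,0,0,0,0,0,1]]]' && python3 -m handwheel '[[[0,0,5,0,0,0,1],[0,0,5,0,0,0,1],[0,0,2,0,0,0,1],[0,0,0,0,0,0,1],[0,0,0,0,0,0,1]]]'
python3 - <<'E'
from h import *
a=np.radians(17.45);ex=np.array([np.cos(a),np.sin(a)]);ey=np.array([-ex[1],ex[0]]);o=np.array([.496,.2086])
T=tool(arm.sense());d=T[:2,3]-o;print("tool in nest",d@ex,d@ey,T[2,3],arm.sense()["opening"])
E
```

```text
t: 5.25
tool_pos: [0.5207, 0.2161, 0.1858]
eef_rot: [0.0, 0.989, 0.151, 0.0]
wrist_force: [-0.1, 0.3, -1.2]
opening: 0.0471
t: 5.88
tool_pos: [0.5214, 0.2162, 0.1854]
eef_rot: [0.0, 0.989, 0.151, -0.0]
wrist_force: [0.2, -0.5, 0.1]
opening: 0.0935
t: 6.5
tool_pos: [0.5225, 0.2165, 0.0669]
eef_rot: [-0.0, 0.989, 0.151, 0.001]
wrist_force: [-0.2, -0.3, 0.8]
opening: 0.0939
tool in nest 0.02762865174903946 -0.0003711697131125801 0.06689606617028063 0.0938913999380933
```

```bash
python3 -m handwheel '[[[0,0,0.9,0,0,0,1],[0,0,0.75,0,0,0,1],[0,0,0,0,0,0,1],[0,0,0,0,0,0,0.3],[0,0,0,0,0,0,-1]]]' && python3 -m handwheel '[[[0,0,0,0,0,0,-1],[0,0,0,0,0,0,-1],[0,0,0,0,0,0,-1],[0,0,0,0,0,0,-1],[0,0,0,0,0,0,-1]]]'
python3 - <<'E'
from h import *
s=arm.snapshot("scene"); save(s,"s4",(310,150,450,255),5)
E
```

```text
t: 7.12
tool_pos: [0.5217, 0.2163, 0.0493]
eef_rot: [0.0, 0.989, 0.151, 0.0]
wrist_force: [0.3, -0.1, 0.7]
opening: 0.0775
t: 7.75
tool_pos: [0.5215, 0.2164, 0.049]
eef_rot: [-0.0, 0.989, 0.151, 0.0]
wrist_force: [-0.2, 0.3, 0.9]
opening: 0.0497
```

View pics/s4.png

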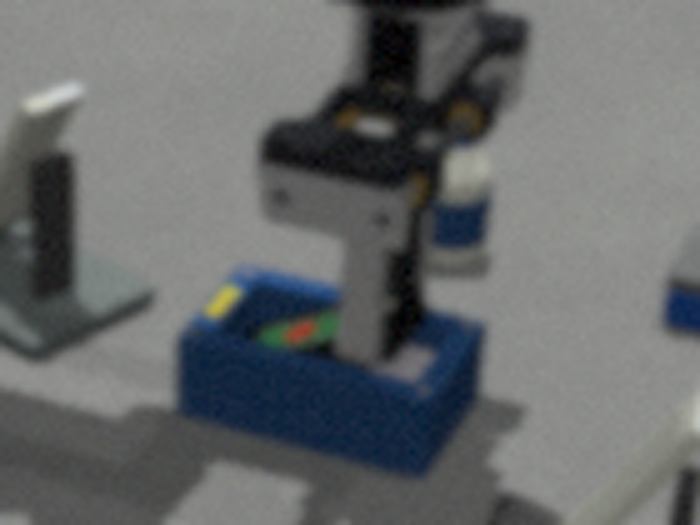

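Gripped at an opening of 49.7 mm, the carrier's width. Lifting straight up.

```bash
python3 -m handwheel '[[[0,0,-0.5,0,0,0,-1],[0,0,-1,0,0,0,-1],[0,0,-1.5,0,0,0,-1],[0,0,-2,0,0,0,-1],[0,0,-3,0,0,0,-1]]]' && python3 -m handwheel '[[[0,0,-3,0,0,0,-1],[0,0,-3,0,0,0,-1],[0,0,-2,0,0,0,-1],[0,0,-1,0,0,0,-1],[0,0,0,0,0,0,-1]]]'
python3 - <<'E'
from h import *
import pickle
st=arm.sense();T=tool(st);s=arm.snapshot("scene"); pickle.dump((s,T),open("s5.pkl","wb")); w,Tc=wrist(); pickle.dump((w,Tc),open("w5.pkl","wb"))
a=cv2.resize(s["image"][70:230,310:450],(525,600),interpolation=cv2.INTER_CUBIC)
b=cv2.resize(w["image"][150:480,240:400],(275,600))
cv2.imwrite("pics/m5.png",np.hstack([a,b])[...,::-1]); print(T.round(4),st["opening"])
E
```

```text
t: 8.43
tool_pos: [0.5203, 0.2158, 0.1296]
eef_rot: [0.0, 0.989, 0.151, -0.001]
wrist_force: [0.4, 0.8, -2.0]
opening: 0.0501
t: 9.05
tool_pos: [0.5215, 0.2163, 0.2199]
eef_rot: [-0.0, 0.989, 0.151, 0.001]
wrist_force: [0.2, 0.4, -1.5]
opening: 0.0499
[[ 9.544e-01  2.987e-01  1.200e-03  5.215e-01]
 [ 2.987e-01 -9.544e-01  2.000e-04  2.163e-01]
 [ 1.200e-03  2.000e-04 -1.000e+00  2.199e-01]
 [ 0.000e+00  0.000e+00  0.000e+00  1.000e+00]] 0.049864994498879885
```

View pics/m5.png

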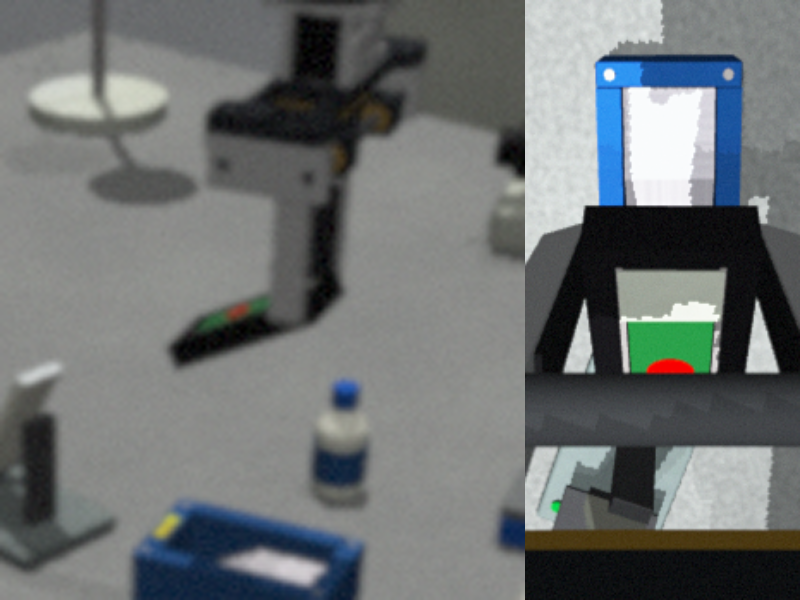

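The carrier is held with the label end up; in the wrist crop the label is at (670,290) and the top edge at (670,207). I'll measure its tilt and offset in the tool frame and compute the placement.

```bash
cat > meas.py <<'E'
from h import *
def carrier(s,Tc,T,us=range(300,348,3),vs=range(270,352,2),zmin=-.03):
    Ti=np.linalg.inv(T); P=[]
    for u in us:
        for v in vs:
            if s["depth"][v,u]>0:
                p=Ti@np.r_[pt(s,u,v,None,Tc),1]; P.append(p[:3])
    P=np.array(P); ok=np.ones(len(P),bool)
    for _ in range(6):
        c,*_r=np.linalg.lstsq(np.c_[P[ok,0],P[ok,1],np.ones(ok.sum())],P[ok,2],rcond=None)
        r=P@np.array([-c[0],-c[1],1])-c[2]; ok=abs(r)<max(.003,1.5*np.median(abs(r)))
    return c,P,ok,r
E
python3 - <<'E'
from meas import *
import pickle
s,Tc=pickle.load(open("w5.pkl","rb")); _,T=pickle.load(open("s5.pkl","rb"))
c,P,ok,r=carrier(s,Tc,T)
print("z=ax+by+c",c,"tilt",np.degrees(np.arctan(c[:2])),ok.sum(),len(P),r[ok].std())
Ti=np.linalg.inv(T)
for v in range(250,300,4): print(v,(Ti@np.r_[pt(s,324,v,None,Tc),1])[:3].round(4))
# far upper edge by intersection ray with plane
n=np.array([-c[0],-c[1],1])
TC=Ti@Tc
def onplane(u,v):
    x,y=cv2.undistortPoints(np.array([[[u,v]]],float),s["intrinsics"],s["D"])[0,0]
    d=TC[:3,:3]@[x,y,1.];o=TC[:3,3];l=(c[2]-n@o)/(n@d);return o+l*d
for q in [(324,263.5),(275,263.5),(374,263.5)]: print(q,onplane(*q).round(4))
E
```

```text
z=ax+by+c [-0.52698722  0.00872246 -0.01416948] tilt [-27.78865757   0.4997476 ] 545 654 0.0007653745774388671
250 [-0.0304 -0.0004  0.1906]
254 [-0.0354 -0.0004  0.1932]
258 [-0.041  -0.0004  0.1972]
262 [-0.0463 -0.0004  0.1999]
266 [ 0.0146  0.     -0.0066]
270 [ 0.0131  0.     -0.0083]
274 [ 0.0115  0.     -0.0097]
278 [ 0.0111  0.     -0.0143]
282 [ 0.0095  0.     -0.0155]
286 [ 0.0084  0.     -0.0179]
290 [ 0.0064  0.     -0.0179]
294 [ 0.003   0.     -0.0144]
298 [ 0.0011  0.     -0.0147]
(324, 263.5) [ 0.0218  0.     -0.0256]
(275, 263.5) [ 0.0219 -0.0213 -0.0259]
(374, 263.5) [ 0.0217  0.0219 -0.0254]
```

```bash
python3 - <<'E'
from meas import *
import pickle
s,Tc=pickle.load(open("w5.pkl","rb")); _,T=pickle.load(open("s5.pkl","rb"))
c,P,ok,r=carrier(s,Tc,T,range(282,368,2),range(294,352,2))
print(c,np.degrees(np.arctan(c[:2])),ok.sum(),len(P),r[ok].std())
c,P,ok,r=carrier(s,Tc,T,range(290,360,2),range(266,284,2))
# end face
A=np.c_[P[:,2],P[:,1],np.ones(len(P))]; k=np.linalg.lstsq(A,P[:,0],rcond=None)[0]; print("end x=az+by+c",k,np.degrees(np.arctan(k[0])),P.min(0),P.max(0))
E
```

```text
[-0.54835843  0.00307351 -0.01444283] [-28.7385326   0.1760987] 1242 1242 0.0005960275225255298
end x=az+by+c [ 0.51104508 -0.00489829  0.01755656] 27.069080471992788 [ 0.00900442 -0.01679217 -0.01713566] [ 0.01487856  0.01681935 -0.00521581]
```

Carrier in hand: tilt about 28.6° and centre at tool (-32, 0, +12) mm, which matches the model (-31, 0, 11). Next I'll carry it towards the rest and look from near.

```bash
python3 -m handwheel '[[[-0.8,1.8,-0.5,0,0,0,-1],[-1.7,3.8,-0.5,0,0,0,-1],[-1.9,4.25,-0.5,0,0,0,-1],[-1.9,4.25,-0.5,0,0,0,-1],[-1.9,4.25,-0.5,0,0,0,-1]]]' && python3 -m handwheel '[[[-1.9,4.25,-0.5,0,0,0,-1],[-1.9,4.25,0,0,0,0,-1],[-1.9,4.25,0,0,0,0,-1],[-1.9,4.2,0,0,0,0,-1],[-1.3,2.95,0,0,0,0,-1]]]' && python3 -m handwheel '[[[0,0,0,0,0,4.1,-1],[0,0,0,0,0,0,-1],[0,0,0,0,0,0,-1]]]'
python3 - <<'E'
from h import *
import pickle
w,Tc=wrist(); T=tool(arm.sense()); pickle.dump((w,Tc,T),open("w6.pkl","wb")); save(w,"w6",(180,0,500,360),1.66)
print(T.round(4),arm.sense()["opening"],arm.sense()["qpos"].round(3))
E
```

```text
t: 9.78
tool_pos: [0.4969, 0.0142, 0.2437]
eef_rot: [0.0, 0.989, 0.151, -0.001]
wrist_force: [0.9, -0.5, -0.7]
opening: 0.0497
t: 10.4
tool_pos: [0.4708, -0.2025, 0.2485]
eef_rot: [-0.0, 0.989, 0.15, -0.001]
wrist_force: [0.5, 0.2, -1.2]
opening: 0.0498
t: 10.78
tool_pos: [0.472, -0.1999, 0.2489]
eef_rot: [-0.0, 0.993, 0.116, -0.0]
wrist_force: [-0.5, 0.1, -2.3]
opening: 0.0494
[[ 9.730e-01  2.307e-01 -2.000e-04  4.722e-01]
 [ 2.307e-01 -9.730e-01 -1.000e-04 -1.997e-01]
 [-3.000e-04  1.000e-04 -1.000e+00  2.490e-01]
 [ 0.000e+00  0.000e+00  0.000e+00  1.000e+00]] 0.049807852546712675 [-5.110e-01 -1.000e-03  1.376e+00 -0.000e+00  1.766e+00  8.270e-01]
```

View pics/w6.png

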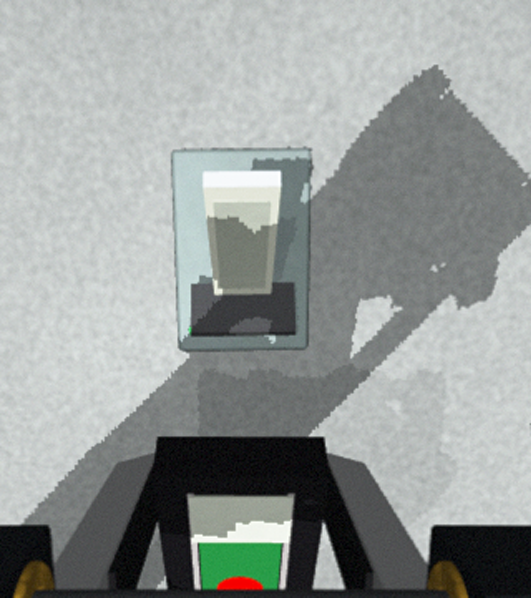

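The rest is straight ahead. Its foot corners are at crop (172,150), (312,149), (307,349) and (180,349), the panel foot is at (214..271, 293) and the panel's top edge is near y=187.

```bash
python3 - <<'E'
from h import *
import pickle
s,Tc,T=pickle.load(open("w6.pkl","rb"))
px=lambda x,y:(x/1.66+180,y/1.66)
p=np.array([pt(s,*px(x,y),.012,Tc) for x,y in[(172,150),(312,149),(307,349),(180,349)]])
c=p.mean(0);dx=(p[0]+p[1]-p[2]-p[3])/2; dy=(p[0]+p[3]-p[1]-p[2])/2
print(c,np.linalg.norm(dx),np.linalg.norm(dy),np.degrees(np.arctan2(dx[1],dx[0])),np.degrees(np.arctan2(-dy[0],dy[1])))
o=np.array([.541,-.1838]);a=np.radians(13.3);ex=np.array([np.cos(a),np.sin(a)]);ey=np.array([-ex[1],ex[0]])
def rest(p): d=p[:2]-o; return (1000*np.array([d@ex,d@ey,p[2]])).round(1)
print("foot centre",rest(c))
for q in [(214,293),(271,293)]: print(q,"z35",rest(pt(s,*px(*q),.035,Tc)))
for q in [(242,280),(242,250),(242,220),(242,200),(200,310),(242,310),(285,310)]: print(q,rest(pt(s,*px(*q),None,Tc)))
D=[rest(pt(s,u,v,None,Tc)) for u in range(320,333,2) for v in range(124,172,2)]; D=np.array(D)
k=np.polyfit(D[:,0],D[:,2],1); print("panel z=kx+c",k,np.degrees(np.arctan(k[0])),"x at z82:",(82-k[1])/k[0])
# green dot? tool pose
d=T[:2,3]-o;print("tool in rest",d@ex,d@ey,T[2,3],np.degrees(np.arctan2(T[1,0],T[0,0])))
E
```

```text
[ 0.53951539 -0.18611586  0.012     ] 0.12798768356144657 0.0884529031375416 13.794072623741963 13.46656999745863
foot centre [-2.  -1.9 12. ]
(214, 293) z35 [-26.4  16.5  35. ]
(271, 293) z35 [-26.4 -19.8  35. ]
(242, 280) [-17.6  -1.3  51.6]
(242, 250) [-0.1 -1.2 82.3]
(242, 220) [ 14.4  -1.1 108.2]
(242, 200) [ 22.7  -1.1 123.7]
(200, 310) [-36.7  25.3  40.7]
(242, 310) [-36.5  -1.3  42.2]
(285, 310) [-36.5 -28.4  42.5]
panel z=kx+c [ 1.73888029 83.14078928] 60.097536570943284 x at z82: -0.6560481955728908
tool in rest -0.07063592839619713 0.00034250021535482103 0.24896378922959328 13.339006744047666
```

```bash
python3 - <<'E'
from h import *
import pickle
o=np.array([.541,-.1838]);a=np.radians(13.3);ex=np.array([np.cos(a),np.sin(a)]);ey=np.array([-ex[1],ex[0]])
def rest(p): d=p[:2]-o; return 1000*np.array([d@ex,d@ey,p[2]])
def seg(s,box,T=None):
    D=np.array([rest(pt(s,u,v,None,T)) for u in range(box[0],box[2]) for v in range(box[1],box[3])])
    pan=D[(abs(D[:,1])<14)&(D[:,2]>58)&(D[:,2]<120)&(abs(D[:,0]-(D[:,2]-75)/1.732)<14)]
    led=D[(abs(abs(D[:,1])-25)<5)&(D[:,2]>36)&(D[:,2]<52)&(D[:,0]<-24)&(D[:,0]>-50)]
    foot=D[(D[:,2]<20)&(abs(D[:,1])<40)&(D[:,0]<60)&(D[:,0]>-60)]
    k=np.polyfit(pan[:,2],pan[:,0],1); print(len(pan),"panel x at z82",np.polyval(k,82),"ang",np.degrees(np.arctan(1/k[0])),"y med",np.median(pan[:,1]))
    print(len(led)); 
    if len(led)>8:
        m=np.polyfit(led[:,0],led[:,2],1);print("ledge slope",np.degrees(np.arctan(m[0])),"z at -36",np.polyval(m,-36))
    print("foot z",np.median(foot[:,2]),len(foot))
s=pickle.load(open("top0.pkl","rb"));print("top");seg(s,(370,170,440,255))
s=pickle.load(open("scene0.pkl","rb"));print("scene");seg(s,(215,255,315,345))
s,Tc,T=pickle.load(open("w6.pkl","rb"));print("wrist");seg(s,(280,85,372,214),Tc)
E
```

```text
top
270 panel x at z82 1.6498448893507955 ang 60.103798994978185 y med 0.38241589418179417
104
ledge slope -23.990150747060074 z at -36 42.0221422231011
foot z 12.252781276395508 1023
scene
69 panel x at z82 9.003055336203282 ang 59.6630661769102 y med -0.3478514572448614
80
ledge slope -25.156390705618875 z at -36 40.50747778714411
foot z 12.36464962388817 1254
wrist
1355 panel x at z82 -0.6810571801950758 ang 60.0677568413071 y med 0.35822561465932573
457
ledge slope -28.89558080790529 z at -36 41.302078437382406
foot z 12.865888956069243 3396
```

The wrist and top depth images agree: panel at 60.1°, seat at about x -26, z 36 in my rest frame. That is about 5 mm nearer the robot than the foot edges suggest, so I'll use the direct panel measurement and come in by touch. Tilting first.

```bash
python3 -m handwheel '[[[0,0,0,0,8,0,-1],[0,0,0,0,8,0,-1],[0,0,0,0,8,0,-1],[0,0,0,0,7.4,0,-1],[0,0,0,0,0,0,-1]]]'
cat > rf.py <<'E'
from h import *
o=np.array([.541,-.1838]);a=np.radians(13.3);ex=np.array([np.cos(a),np.sin(a)]);ey=np.array([-ex[1],ex[0]])
def rest(p): d=p[:2]-o; return 1000*np.array([d@ex,d@ey,p[2]])
def goto(x,y,z):
    T=tool(arm.sense()); t=rest(T[:3,3]); R3=np.array([[ex[0],ex[1],0],[ey[0],ey[1],0],[0,0,1]])
    print("tool in rest",t.round(1),"pitch",np.degrees(np.arctan2(T[2,0],np.hypot(T[0,0],T[1,0]))),"yaw",np.degrees(np.arctan2(T[1,0],T[0,0])))
    print("shift tool cm",(T[:3,:3].T@R3.T@(np.array([x,y,z])-t)/10).round(2))
E
python3 -c "
from rf import *
goto(-26,-1.3,142); print(arm.sense()['qpos'].round(3))"
```

```text
t: 11.45
tool_pos: [0.4703, -0.1996, 0.247]
eef_rot: [-0.032, 0.957, 0.11, 0.267]
wrist_force: [-0.2, 1.1, -0.9]
opening: 0.0496
tool in rest [-72.5   0.9 247. ] pitch 31.22404768212696 yaw 13.088886618209125
shift tool cm [-1.47  0.22 11.39]
[-0.838 -0.3    1.74   0.477  1.436  0.502]
```

```bash
python3 -m handwheel '[[[-0.3,0.05,2.4,0,0,0,-1],[-0.4,0.06,3,0,0,0,-1],[-0.4,0.06,3,0,0,0,-1],[-0.4,0.05,3,0,0,0,-1],[0,0,0,0,0,0,-1]]]'
python3 - <<'E'
from rf import *
import pickle
w,Tc=wrist(); T=tool(arm.sense()); s=arm.snapshot("scene"); pickle.dump((w,Tc,T,s),open("w7.pkl","wb"))
a=cv2.resize(w["image"],(520,390)); b=cv2.resize(s["image"][200:350,210:318],(280,390),interpolation=cv2.INTER_CUBIC)
cv2.imwrite("pics/m7.png",np.hstack([a,b])[...,::-1]); goto(13.3,-1.3,110.4)
E
```

```text
t: 12.08
tool_pos: [0.5181, -0.1893, 0.1414]
eef_rot: [-0.033, 0.957, 0.113, 0.266]
wrist_force: [-0.7, 0.9, -0.9]
opening: 0.0497
tool in rest [-22.9  -2.1 145. ] pitch 31.39982023922079 yaw 13.416280989404848
shift tool cm [ 1.29 -0.08  4.84]
```

View pics/m7.png

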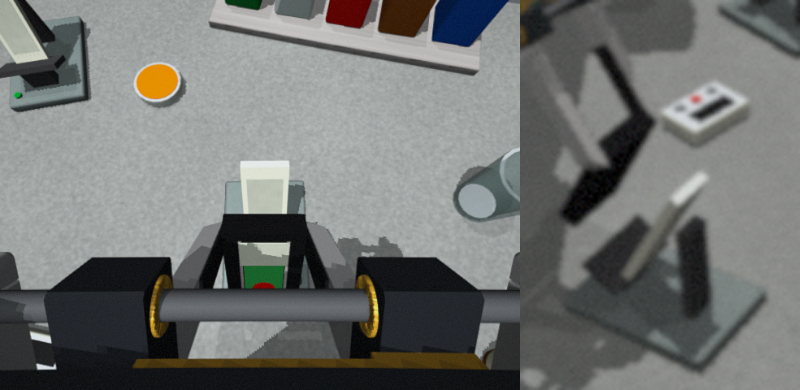

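Aligned laterally: panel centred at x≈264.5 and carrier at x≈264 in the wrist view. Next, the relative gap and angle, measured within this same wrist image.

```bash
python3 - <<'E'
from rf import *
import pickle
s,Tc,T,_=pickle.load(open("w7.pkl","rb"))
def plane(us,vs):
    P=np.array([rest(pt(s,u,v,None,Tc)) for u in us for v in vs if s["depth"][v,u]>0])
    for _ in range(4):
        c=np.median(P,0); 
        m=P.mean(0); n=np.linalg.svd(P-m)[2][2]; r=(P-m)@n; P=P[abs(r)<max(1.5,2*abs(r).std())] if abs(r).std()>.5 else P
    if n[2]<0:n=-n
    print(len(P),"mean",m.round(1),"n",n.round(3),"ang",np.degrees(np.arctan2(-n[0],n[2])).round(2),"skew",np.degrees(np.arcsin(n[1])).round(2),"rms",abs(r).std().round(2)); return m,n
pm,pn=plane(range(306,346,2),range(222,256,2))
cm,cn=plane(range(306,346,2),range(304,352,2))
print("carrier top over panel face (mm, out):",(cm-pm)@np.array([-np.sin(np.pi/3),0,np.cos(np.pi/3)]))
t=rest(T[:3,3]);print("tool",t)
E
```

```text
338 mean [ 15.3  -0.6 109.1] n [-0.869 -0.008  0.494] ang 60.36 skew -0.45 rms 0.3
476 mean [-42.3  -0.7 135.9] n [-0.87  -0.01   0.493] ang 60.45 skew -0.55 rms 0.23
carrier top over panel face (mm, out): 63.301939532454035
tool [-23.11619486  -1.23905334 143.53584523]
```

The carrier is parallel to the panel (60.4° against 60.4°), with 47 mm still to go inward and about 10 mm down to the ledge. Moving inward 44 mm.

```bash
python3 -m handwheel '[[[0.8,0,1.46,0,0,0,-1],[0.8,0,1.46,0,0,0,-1],[0.35,0,0.64,0,0,0,-1],[0.15,0,0.3,0,0,0,-1],[0,0,0,0,0,0,-1]]]'
python3 - <<'E'
from rf import *
import pickle
w,Tc=wrist(); s=arm.snapshot("scene"); t=arm.snapshot("top")
goto(13.3,-1.3,110.4)
P=np.array([rest(pt(w,u,v,None,Tc)) for u in range(306,346,2) for v in range(304,352,2)])
print("carrier top med",np.median(P,0))
b=cv2.resize(s["image"][240:345,215:315],(571,600),interpolation=cv2.INTER_CUBIC)
cv2.imwrite("pics/m8.png",b[...,::-1])
E
```

```text
t: 12.8
tool_pos: [0.5554, -0.1824, 0.1216]
eef_rot: [-0.031, 0.956, 0.111, 0.269]
wrist_force: [0.1, 0.3, -1.5]
opening: 0.0499
tool in rest [ 14.2  -2.3 122.1] pitch 31.41231721865888 yaw 13.279064559075849
shift tool cm [-0.69 -0.1   0.95]
carrier top med [ -4.50859074  -2.39276039 116.22982699]
```

View pics/m8.png

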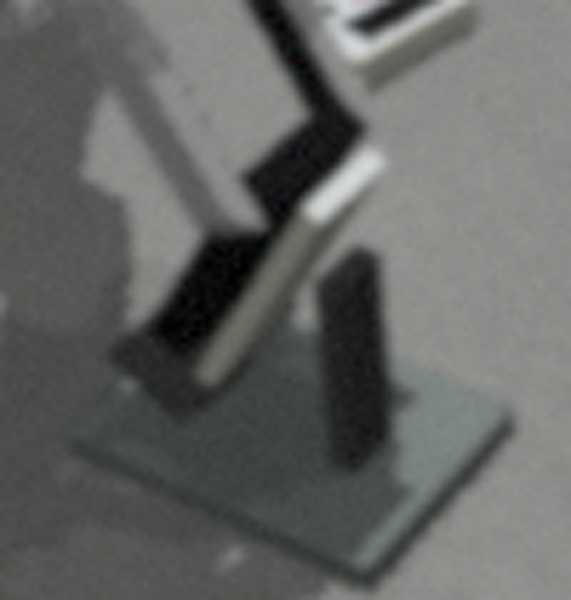

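```bash
python3 -m handwheel '[[[-0.35,-0.08,0.19,0,0,0,-1],[-0.35,0,0.19,0,0,0,-1],[0,0,0,0,0,0,-1]]]' && python3 -m handwheel '[[[-0.13,0,0.07,0,0,0,-1],[0,0,0,0,0,0,-1]]]' && python3 -m handwheel '[[[-0.13,0,0.07,0,0,0,-1],[0,0,0,0,0,0,-1]]]'
```

```text
t: 13.32
tool_pos: [0.5508, -0.1826, 0.1143]
eef_rot: [-0.032, 0.956, 0.111, 0.268]
wrist_force: [0.5, -0.1, -1.5]
opening: 0.0496
t: 13.58
tool_pos: [0.5506, -0.1829, 0.1136]
eef_rot: [-0.031, 0.956, 0.111, 0.269]
wrist_force: [-0.1, 0.6, -1.8]
opening: 0.0497
t: 13.82
tool_pos: [0.5498, -0.183, 0.1123]
eef_rot: [-0.031, 0.956, 0.111, 0.269]
wrist_force: [0.7, -0.0, -1.8]
opening: 0.0494
```

```bash
python3 -m handwheel '[[[0.1,0,0.18,0,0,0,-1],[0.05,0,0.09,0,0,0,-1],[0,0,0,0,0,0,-1]]]' && python3 -m handwheel '[[[0.05,0,0.09,0,0,0,-1],[0,0,0,0,0,0,-1]]]' && python3 -m handwheel '[[[0.05,0,0.09,0,0,0,-1],[0,0,0,0,0,0,-1]]]'; python3 -c "
from rf import *
goto(13.3,-1.3,110.4)"
```

```text
t: 14.2
tool_pos: [0.5526, -0.1823, 0.1108]
eef_rot: [-0.031, 0.956, 0.111, 0.269]
wrist_force: [0.4, -0.1, -2.1]
opening: 0.0494
t: 14.45
tool_pos: [0.5534, -0.1822, 0.1104]
eef_rot: [-0.031, 0.956, 0.111, 0.269]
wrist_force: [-0.7, 0.8, -1.4]
opening: 0.0496
t: 14.7
tool_pos: [0.5537, -0.1822, 0.1102]
eef_rot: [-0.031, 0.956, 0.112, 0.268]
wrist_force: [-5.2, -0.7, 2.8]
opening: 0.0496
tool in rest [ 12.7  -1.3 110.2] pitch 31.33731972708764 yaw 13.334237960727531
shift tool cm [ 0.06 -0.    0.02]
```

Panel contact, about 6 N outward along its normal. Easing off 0.5 mm, then down to the ledge.

```bash
python3 -m handwheel '[[[-0.03,0,-0.05,0,0,0,-1],[-0.09,0,0.05,0,0,0,-1],[0,0,0,0,0,0,-1]]]' && python3 -m handwheel '[[[-0.09,0,0.05,0,0,0,-1],[0,0,0,0,0,0,-1]]]'; python3 -c "
from rf import *
goto(13.3,-1.3,110.4)"
```

```text
t: 15.08
tool_pos: [0.5534, -0.1824, 0.1098]
eef_rot: [-0.031, 0.956, 0.111, 0.269]
wrist_force: [-2.6, -0.9, 2.2]
opening: 0.0495
t: 15.32
tool_pos: [0.5533, -0.1825, 0.1095]
eef_rot: [-0.031, 0.956, 0.111, 0.27]
wrist_force: [-3.5, 0.7, 5.0]
opening: 0.0497
tool in rest [ 12.3  -1.6 109.5] pitch 31.499983162529617 yaw 13.310060523826685
shift tool cm [ 0.13 -0.03 -0.02]
```

```bash
python3 -m handwheel '[[[-0.11,0,0.02,0,0,0,-1],[0,0,0,0,0,0,-1]]]'; python3 - <<'E'
from rf import *
goto(13.3,-1.3,110.4)
s=arm.snapshot("scene"); b=cv2.resize(s["image"][240:345,215:315],(571,600),interpolation=cv2.INTER_CUBIC)
cv2.imwrite("pics/m9.png",b[...,::-1])
E
```

```text
t: 15.58
tool_pos: [0.5533, -0.1826, 0.1095]
eef_rot: [-0.031, 0.956, 0.111, 0.271]
wrist_force: [-1.0, 2.0, 6.1]
opening: 0.0498
tool in rest [ 12.3  -1.6 109.5] pitch 31.61687831097714 yaw 13.302023217787841
shift tool cm [ 0.13 -0.03 -0.02]
```

View pics/m9.png

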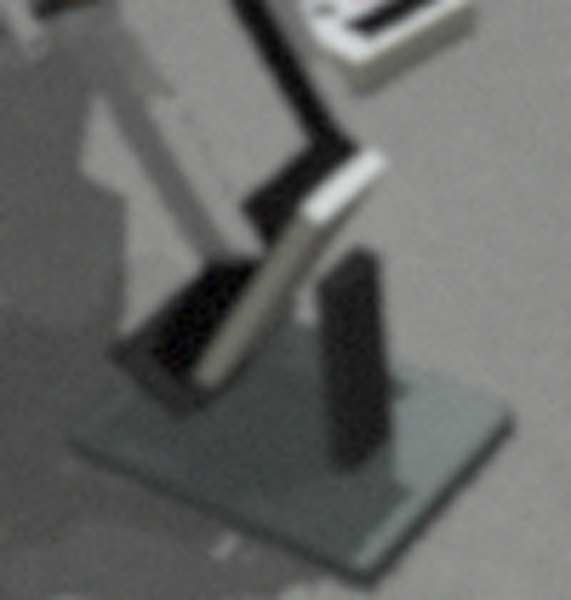

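The force is 6 N up the panel and 5 N out, and the tool has stopped: it's seated on the ledge and panel. I'll relieve the load, then open.

```bash
python3 -m handwheel '[[[0.06,0,-0.02,0,0,0,-1],[0,0,0,0,0,0,-1],[0,0,0,0,0,0,0.2],[0,0,0,0,0,0,0.6],[0,0,0,0,0,0,0.9]]]' && python3 -m handwheel '[[[0,0,0,0,0,0,0.9],[0,0,0,0,0,0,0.9],[0,0,0,0,0,0,0.9],[0,0,-0.5,0,0,0,0.9],[0,0,-1,0,0,0,0.9]]]'
```

```text
t: 16.25
tool_pos: [0.552, -0.1824, 0.1073]
eef_rot: [-0.032, 0.956, 0.111, 0.268]
wrist_force: [0.4, -0.8, -0.2]
opening: 0.0732
t: 16.88
tool_pos: [0.5444, -0.1841, 0.121]
eef_rot: [-0.032, 0.956, 0.111, 0.269]
wrist_force: [-0.8, 1.0, 0.5]
opening: 0.0892
```

```bash
python3 -m handwheel '[[[0,0,-3,0,0,0,0.9],[0,0,-4,0,0,0,0.9],[0,0,-4,0,0,0,0.9],[0,0,-3,0,0,0,0.9],[0,0,0,0,0,0,0.9]]]'
python3 - <<'E'
from rf import *
w,Tc=wrist(); s=arm.snapshot("scene"); t=arm.snapshot("top")
a=cv2.resize(w["image"][60:380,190:450],(366,450)); b=cv2.resize(s["image"][240:345,215:315],(428,450),interpolation=cv2.INTER_CUBIC)
cv2.imwrite("pics/m10.png",np.hstack([a,b])[...,::-1]); save(t,"top10")
import pickle; pickle.dump((w,Tc,s,t),open("f.pkl","wb"))
E
```

```text
t: 17.5
tool_pos: [0.474, -0.2025, 0.2441]
eef_rot: [-0.028, 0.956, 0.111, 0.271]
wrist_force: [-0.5, -0.1, -0.5]
opening: 0.0892
```

The picture limit is reached, so the final checks are numeric: the carrier's plane, label and red spot positions from wrist depth, and the bystanders by comparing top images.

```bash
python3 - <<'E'
from rf import *
import pickle
w,Tc,s,t=pickle.load(open("f.pkl","rb"))
hsv=cv2.cvtColor(w["image"],cv2.COLOR_RGB2HSV)
g=((hsv[...,0]>45)&(hsv[...,0]<80)&(hsv[...,1]>120)&(hsv[...,2]>60)); r=((hsv[...,0]<8)|(hsv[...,0]>172))&(hsv[...,1]>180)&(hsv[...,2]>100)
for n,m in(("green",g),("red",r)):
    k,l,st,ce=cv2.connectedComponentsWithStats(m.astype(np.uint8)); 
    i=1+np.argmax(st[1:,4]); print(n,st[i],ce[i])
    vs,us=np.where(l==i); P=np.array([rest(pt(w,u,v,None,Tc)) for u,v in zip(us,vs)])
    print(" centre in rest",np.median(P,0).round(1),"y range",P[:,1].min().round(1),P[:,1].max().round(1),"z range",np.percentile(P[:,2],[1,99]).round(1))
    if n=="green":
        q=P-P.mean(0);nn=np.linalg.svd(q)[2][2];nn*=np.sign(nn[2]);print(" plane angle",np.degrees(np.arctan2(-nn[0],nn[2])),"skew",np.degrees(np.arcsin(nn[1])),"out of panel face",(np.median(P,0)-[-.3,0,82])@[-.866,0,.5])
t0=pickle.load(open("top0.pkl","rb"))["image"]
# per-object shift of patches top0 -> now
for n,(u,v) in dict(slidebox=(107,180),stain=(129,259),nest=(215,234),dish=(319,138),timer=(316,291),beaker=(513,164),oil=(521,245),rest2=(248,138),rest3=(229,329)).items():
    h=24; a=cv2.cvtColor(t0[v-h:v+h,u-h:u+h],cv2.COLOR_RGB2GRAY); b=cv2.cvtColor(t["image"][v-h-8:v+h+8,u-h-8:u+h+8],cv2.COLOR_RGB2GRAY)
    m=cv2.matchTemplate(b,a,cv2.TM_CCOEFF_NORMED); _,mx,_,lo=cv2.minMaxLoc(m); print(n,lo[0]-8,lo[1]-8,round(mx,2))
E
```

```text
green [308 251  27  38 824] [321.38592233 268.97208738]
 centre in rest [-17.5  -0.8  84.9] y range -14.1 11.8 z range [ 57.4 103.6]
 plane angle -89.52070889068654 skew -86.48033016339897 out of panel face 16.331320646971772
red [314 266  16  11 138] [321.42753623 270.77536232]
 centre in rest [-20.3  -0.8  80.4] y range -8.7 6.2 z range [74.  86.9]
slidebox 0 0 1.0
stain 0 0 1.0
nest 2 8 0.49
dish 0 0 0.98
timer 0 0 0.93
beaker 0 0 1.0
oil 1 0 0.45
rest2 0 0 1.0
rest3 0 0 1.0
```

```bash
python3 - <<'E'
from rf import *
import pickle
w,Tc,s,t=pickle.load(open("f.pkl","rb"))
P=np.array([rest(pt(w,u,v,None,Tc)) for u in range(312,332) for v in range(255,286)])
for _ in range(5):
    m=np.median(P,0);n=np.linalg.svd(P-P.mean(0))[2][2];r=(P-P.mean(0))@n;P=P[abs(r)<2.5*r.std()+.1]
n*=np.sign(n[2]);print("plane",np.degrees(np.arctan2(-n[0],n[2])),n.round(3),len(P))
for v in range(215,262,5): print(v,w["image"][v,321],rest(pt(w,321,v,None,Tc)).round(1))
t0=pickle.load(open("top0.pkl","rb"))["image"]
for im in(t0,t["image"]):
    h=cv2.cvtColor(im,cv2.COLOR_RGB2HSV)[225:265,500:545]; k=(h[...,0]<18)&(h[...,1]>130)&(h[...,2]>50); v,u=np.where(k);print("oil",u.mean()+500,v.mean()+225,k.sum())
s0=pickle.load(open("scene0.pkl","rb"))["image"]
a=cv2.cvtColor(s0[338:380,115:148],cv2.COLOR_RGB2GRAY);b=cv2.cvtColor(s["image"][330:388,107:156],cv2.COLOR_RGB2GRAY)
m=cv2.matchTemplate(b,a,cv2.TM_CCOEFF_NORMED);_,mx,_,lo=cv2.minMaxLoc(m);print("oil scene",lo[0]-8,lo[1]-8,mx)
E
```

```text
plane -76.13851891655038 [0.004 1.    0.001] 620
215 [25 25 22] [ 22.1  -0.9 122.2]
220 [ 9 10 12] [ 15.1  -0.9 127.6]
225 [14 12 17] [  9.7  -0.9 129.5]
230 [12  9  9] [  6.5  -0.9 125.1]
235 [174 181 166] [  2.9  -0.9 121.9]
240 [179 185 172] [  0.   -0.9 116.3]
245 [170 177 166] [ -3.1  -0.8 110.8]
250 [157 171 153] [ -5.9  -0.8 104.3]
255 [19 89 34] [-9.  -0.8 97.9]
260 [24 93 45] [-12.5  -0.8  92.5]
oil 521.3678160919541 245.4712643678161 87
oil 521.3483146067416 245.40449438202248 89
oil scene 0 0 0.9586798548698425
```

The carrier's glass face slopes at 59.8°, 16.3 mm out from the panel. Its label is on top and its top edge is at z 129.5 (about 130.6 expected when seated). The bystanders haven't moved. Handing in.

```bash
python3 -c "
from h import *
print(arm.sense()['t']); print(arm.job_done())"
```

```text
17.65
the job is handed in; nothing more can be done
None
```

The carrier now leans on the right-most viewing rest with its short end on the ledge, glass side out and label at the top. I handed the job in at 17.65 s.

- **Tipping:** I pressed the carrier's end by the yellow mark with the jaws shut until it tipped. I then withdrew, and a picture showed it staying tipped by itself.
- **Placing:** I gripped it by its long sides near the label end and lifted it out. I brought it in parallel to the panel by touch, with about 6 N on the panel and 6 N on the ledge. I eased off the load, then opened the jaws and backed away.

**Last checks that passed:**
- The glass face slopes at about 60°, and its surface is 16.3 mm out from the panel; the carrier is 16 mm thick.
- The top edge is at z 129.5 mm, against about 130.6 mm expected when seated. The red spot is within about 1 mm of where it should be.
- The carrier is within about 1 mm of the panel's centre line.
- No bystander has moved.

**Checks that failed or disagreed:**
- The panel and ledge measured about 5 mm nearer the robot than the foot outline and given sizes implied. I trusted the direct depth measurement, and the contact agreed with it.
- Two automatic plane fits of the seated carrier gave nonsense angles, so the 60° comes from points along its face.
- The top-view match for the oil bottle was poor (0.45). Its colour position in the top view and its match in the scene view (0.96) both show it has not moved.
- I could not view a picture of the final placement because the picture limit was reached, so the final checks are numeric only.

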